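# Hang the tape roll on the free hook of the carousel

### The arm

A 7-joint arm with a two-finger parallel gripper is mounted at the origin on a cart in front of the work surface, level with it; the furniture and walls round the work are solid. World frame = base frame: x ahead of the robot, y to its left, z up, the work surface at z = 0. Lengths are in m, angles in rad, forces in N, time in s.
With the tool pointing down it reaches from about 0.35 to 0.9 m from the base axis. Payload 19.9 kg.
Tool frame: the origin (TCP) lies midway between the tips of the shut fingers; the grasp point (between the pads) lies 19 mm behind it; z points along the fingers, y is the line along which they close (so a half turn about z gives the same grasp; the last joint's range is limited). The gripper opens to 94 mm and grips with 3 to 60 N. Pads are 16 mm wide; open, the fingers measure 119 mm over their backs; the gripper's body (75 mm by 177 mm) begins 78 mm behind the grasp point.
Start: joints at [-1.343, 0.417, -0.01, 1.614, 0.005, 1.111, -0.053], TCP at [0.166, 0.603, 0.205] pointing down, gripper open.
Joint ranges: [-2.81, 2.81], [-0.39, 2.02], [-1.27, 1.25], [0.06, 2.57], [-1.19, 4.33], [0.19, 2], [-2.82, 2.82]. Speed limits (rad/s): [1.89, 1.89, 2.39, 2.39, 3.01, 3.01, 3.01].

### API

Orientations are given as a rotation vector (axis times angle).
In Python, from workcell import manip, cams gives the robot as it stands.
- The arm moves only by the shell command python3 -m crank 'ROWS'. ROWS is JSON, a list of rows, each an object of numbers: "x", "y", "z": the shift along the tool's x, y, z in m; "rx", "ry", "rz": the turn, a rotation vector about the tool's x, y, z in rad; "hand": the finger opening in m, from 0 to 0.094. A call has 1 to 12 rows; each row is the pose to reach, as a shift and turn from the pose commanded when the call began, along the tool's axes at that moment; what a row does not reach only later rows make up. A row lasts 1/10 s, in which the tool goes at most 50 mm and 8.59 degrees, less where a joint would pass 70% of its speed; a pose out of reach is approached as far as the arm can. A call with a gripper value outside its range is refused whole. The fingers move at their own pace and stop on an object; the grip force is fixed at half the most. Time passes only in rows, so rows that repeat a pose let the fingers close. It gives the time, the measured TCP pose, the force, the opening and the grip force at its end, in the units of the state.
- manip.read_state(): the state, without advancing time (a new reading comes with each control period).
- cams.camera(name): name is "side" or "top"; returns the picture (384x512x3 uint8, red, green, blue); there is no depth.
- cams.camera_info(name): a dict with "mtx" (3x3 intrinsics, pixels), "dist_coeffs" ([k1, k2, p1, p2, k3] as OpenCV has them; the pictures are not rectified), "pose" (4x4, takes a point from camera to world coordinates). Camera axes: x right, y up, looking along -z (the intrinsics and any distortion apply to the point x, -y, -z); pixel columns grow to the right and rows downward; lengths in m; the calibration is good to about 2 mm. A picture is of the moment at which its call begins. camera_info takes no time and is no camera call.
- manip.finish_job(): hands the job in; it is judged then, once.
The state is a dict: "time": time; "qpos": joint angles; "qvel": joint speeds; "effort": joint torques, N m; "tool_pos": TCP position; "tcp_rot": TCP orientation; "force": force on the tool from outside, world axes, zero at the start; "torque": the same for the moment, N m; "opening": opening from 0.0 (shut) to 1.0 (fully open); "finger_force": force on a finger pad.
Only numpy, scipy, OpenCV 4.12 (cv2) and the standard library are available. Lean on these libraries where they do the work, as an engineer would, in place of code of your own. Each camera call takes 0.05 s, during which the arm holds its last target. There are 200 camera calls.

### The job

Take the tape carousel by its red knob and turn it until its one empty hook points to the front, over the yellow wedge on the foot, and let go. Then lay the loose blue tape roll back against the sloping plywood rest, down on its two black pins, and let go of it. Take it again by its upper rim and hang it on that empty hook, leaving the hook at the front and the other things on the table undisturbed.

Things in the scene. Friction and masses are not known exactly. Their poses are not given: they have to be found in the camera images.
- carousel: Fixed steel foot of the carousel, 150 mm across; origin under its centre, on the vertical turning axis. Its own -x is the front, marked by a yellow wedge. Above it a column 34 mm and hub 52 mm across (to 164 mm height) with four hooks 90 degrees apart. Three hold fixed rolls (two blue, one yellow): 104 mm across, from 54 to 158 mm height, 68 to 92 mm from the axis.
- rotor (a joint): Turn of the carousel about its vertical axis, rad, positive counter-clockwise seen from above; 0 (or a full turn) when the empty hook points to the front. Turns both ways with light friction (about 0.12 N m) and stays where it is left; stops at -6.4 and 12.6.
- hook_seat (a point): Point on the centreline of the empty hook's level bar, 80 mm from the turning axis, 140 mm above the table; turns with the hook, own -x points outward along it. Bar 8 mm thick, from the column out to an upturned tip with a red ball, at most 122 mm from the axis, 24 mm above this point. A hung roll's centre is about 34 mm below this point, its axis along the bar.
- knob (a point): Centre of the red bar knob on top of the carousel, on the turning axis, 194 mm above the table: a bar 64 mm long (along the point's own x, in line with the empty hook), 14 mm thick (own y), from 178 to 210 mm height; grasp across the 14 mm from above.
- roll_center (a point): Centre of the loose blue tape roll, half-way up: a ring 104 mm outside, about 76 mm inside diameter (wall 12 to 15 mm), 24 mm wide, about 0.09 kg. Own z is the ring's axis; it starts lying flat on the table.
- rest: Fixed sloping rest; origin under its centre, z up. Foot 110 x 115 x 10 mm. A plywood board 86 mm wide rises at 45 degrees toward own +y (it faces own -y and up). Two black pins, 56 mm apart, stick 26 mm out of it near its lower edge and carry the roll. The board backs only the roll's lower 60 mm: behind the upper rim is room for a finger, to take it across its 24 mm width.
- rest_center (a point): Where the roll's centre lies when it leans on the board and stands on both pins (12 mm off the board's face, about 79 mm above the table); axes as rest. The roll's axis then points along own (0, -0.707, 0.707).
- block_center (a point): Centre of a black rubber sanding block 64 x 118 x 41 mm (own x, y, z), loose; leave alone.
- gauge_center (a point): Centre of a yellow coating gauge 122 x 58 x 29 mm (own x, y, z), loose; leave alone.
- waffle_center (a point): Centre of a black foam pad 85 mm across, 24 mm high, loose; leave alone.

How it is judged:
By the outcome, as a careful person would: the job done as asked, in the order asked, and still so for the second after the job is handed in, with the robot touching nothing.
It also fails if it takes over 72 s, if anything falls off the work surface, if the arm or the gripper's body presses on something with over 40 N, if the wrist force passes 120 N, or if a joint passes its speed limit or range.

## Working session

There is one attempt and no reset: what is moved stays moved. The work goes in short steps, Python scripts to look and compute and a shell command to move; the robot and the scene stay as the last step left them, time stands still between calls to the robot, and variables do not carry over. Pictures are saved under pics/ and viewed, at most 10 in all, crops included, and the job is handed in when it is done.

```bash
ls; mkdir -p pics
python3 - <<'E'
from workcell import manip,cams
import cv2,numpy as np
np.set_printoptions(precision=4,suppress=True)
s=manip.read_state();print(s)
for n in("side","top"):
    im=cams.camera(n);cv2.imwrite(f"pics/{n}0.png",cv2.resize(im[:,:,::-1],(800,600),interpolation=cv2.INTER_CUBIC))
    i=cams.camera_info(n);print(n,np.array(i["mtx"]),i["dist_coeffs"],np.array(i["pose"]))
E
```

```text
pics
{'time': 0.0, 'qpos': array([-1.3435,  0.418 , -0.0103,  1.6142,  0.0047,  1.1107, -0.053 ]), 'qvel': array([-0.0012,  0.0004,  0.0004,  0.0005, -0.0015, -0.0008,  0.0018]), 'effort': array([  0.001 , -85.1242,   0.6393, -42.6012,  -0.0489,   0.0183,
         0.0001]), 'tool_pos': array([0.1659, 0.6022, 0.2048]), 'tcp_rot': array([-0.421 , -3.1132,  0.0019]), 'force': array([ 0.5164, -0.2439,  0.6506]), 'torque': array([ 0.005 ,  0.0022, -0.0413]), 'finger_force': 0.0, 'opening': 0.9940759753134525}
side [[439.7808   0.     249.0972]
 [  0.     439.7808 189.9603]
 [  0.       0.       1.    ]] [-0.125  0.     0.     0.     0.   ] [[ 0.8282  0.2646 -0.494  -0.0083]
 [-0.56    0.3603 -0.746  -0.8321]
 [-0.0194  0.8945  0.4466  0.642 ]
 [ 0.      0.      0.      1.    ]]
top [[456.4331   0.     258.2103]
 [  0.     456.4331 196.0692]
 [  0.       0.       1.    ]] [-0.089  0.     0.     0.     0.   ] [[-0.0225  0.993  -0.1158  0.3889]
 [-0.9994 -0.0252 -0.0224  0.0248]
 [-0.0251  0.1153  0.993   1.4848]
 [ 0.      0.      0.      1.    ]]
```

View pics/side0.png

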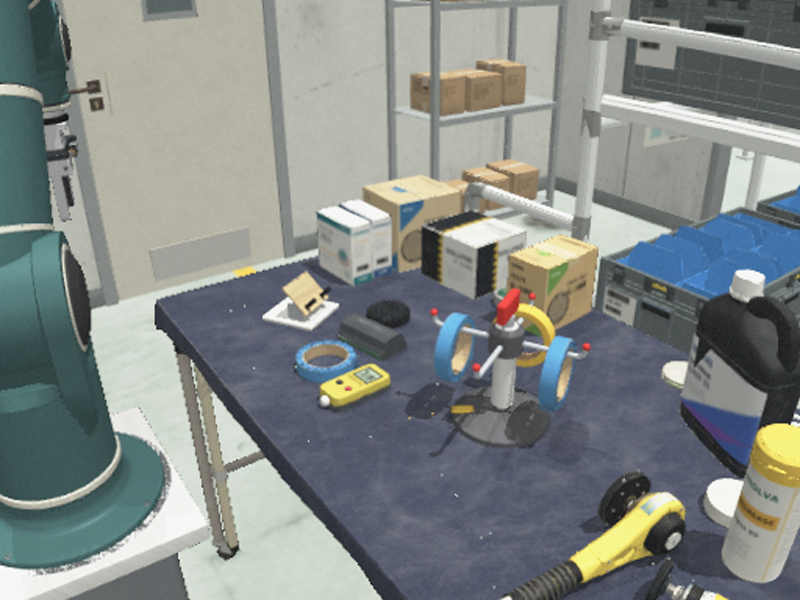

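View pics/top0.png

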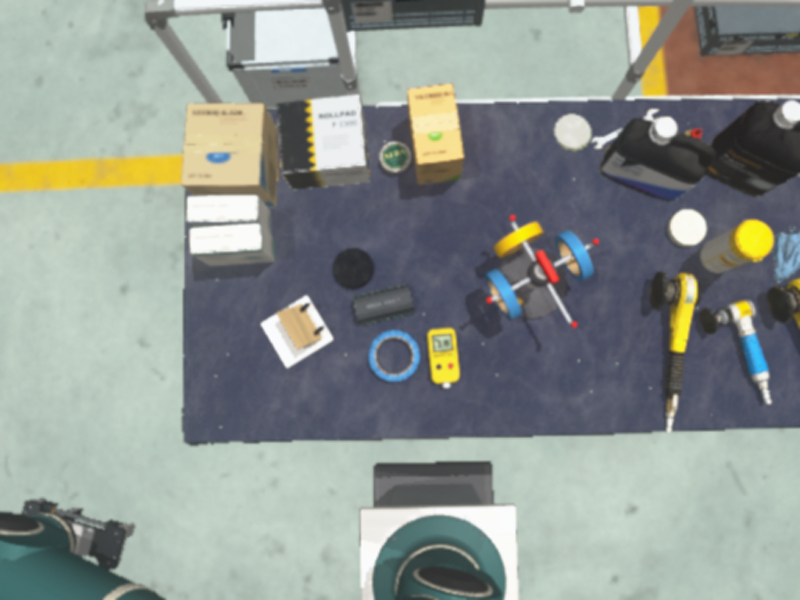

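The side view shows the carousel foot at (500,415) with the wedge at (462,408), the knob at (508,308) and the empty hook toward the camera with its ball at (480,368). The top view shows the knob at (545,266), the empty hook's ball at (574,324), the roll at (395,356) and the rest at (297,330).

```bash
cat > h.py <<'E'
from workcell import manip,cams
import cv2,numpy as np
from scipy.spatial.transform import Rotation as R
np.set_printoptions(precision=4,suppress=True)
F=np.diag([1,-1,-1.])
def ray(n,uv):
    i=cams.camera_info(n);P=np.array(i["pose"])
    p=cv2.undistortPoints(np.array([[uv]],float),np.array(i["mtx"]),np.array(i["dist_coeffs"]))[0,0]
    return P[:3,3],P[:3,:3]@F@np.array([*p,1])
def atz(n,uv,z):
    o,d=ray(n,uv);return o+d*(z-o[2])/d[2]
def proj(n,X):
    i=cams.camera_info(n);P=np.array(i["pose"])
    c=(np.atleast_2d(X)-P[:3,3])@P[:3,:3]@F
    return cv2.projectPoints(c,np.zeros(3),np.zeros(3),np.array(i["mtx"]),np.array(i["dist_coeffs"]))[0][:,0]
def tri(a,b):
    (o,d),(p,e)=ray("side",a),ray("top",b)
    t=np.linalg.lstsq(np.c_[d,-e],p-o,rcond=None)[0];A=o+t[0]*d;B=p+t[1]*e
    return (A+B)/2,np.linalg.norm(A-B)
def crop(im,x,y,w,h,k): return cv2.resize(im[y:y+h,x:x+w,::-1],None,fx=k,fy=k,interpolation=cv2.INTER_CUBIC)
def state():
    s=manip.read_state();return s,np.array(s["tool_pos"]),R.from_rotvec(s["tcp_rot"])
def rel(p,Rt):
    "target TCP pose in the tool frame"
    s,q,r=state();print("shift",r.inv().apply(np.array(p)-q),"rot",(r.inv()*Rt).as_rotvec())
E
python3 - <<'E'
from h import *
t=cams.camera("top");s=cams.camera("side")
a=crop(t,295,130,100,75,4);b=crop(t,160,180,100,75,4)
c=crop(s,270,180,100,75,4);d=crop(s,160,165,100,75,4)
cv2.imwrite("pics/c1.png",np.vstack([np.hstack([a,b]),np.hstack([c,d])]))
E
```

```text
(no output)
```

View pics/c1.png

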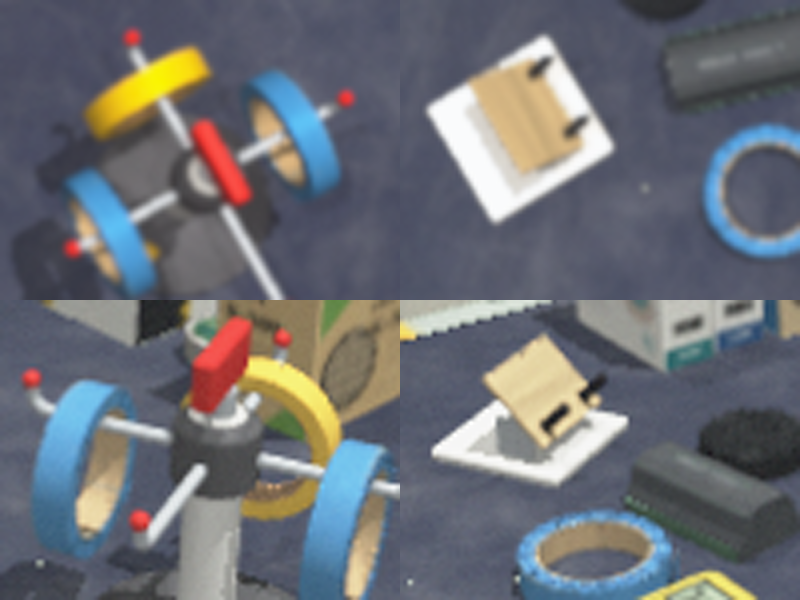

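The crop resolves the hook balls, the knob bar, the corners of the rest's foot and its pins, and the roll. I'm turning these into positions now.

Run:
```python
from h import *
T=lambda u,v:((u+.5)/4-.5,(v+.5)/4-.5)
tA=lambda u,v:tuple(np.add(T(u,v),(295,130)));tB=lambda u,v:tuple(np.add(T(u-400,v),(160,180)))
sA=lambda u,v:tuple(np.add(T(u,v-300),(270,180)));sB=lambda u,v:tuple(np.add(T(u-400,v-300),(160,165)))
f=lambda u,v:((u+.5)/1.5625-.5,(v+.5)/1.5625-.5)
z=.164
Y,L,Rr,E=[atz("top",p,z) for p in(tA(132,38),tA(73,248),tA(346,98),f(574,324))]
print("balls",Y,L,Rr,E,"c",(L+Rr)/2,(Y+E)/2)
d=E-Y;e=L-Rr;print("len",np.linalg.norm(d),np.linalg.norm(e),"ang empty",np.degrees(np.arctan2(d[1],d[0])),np.degrees(np.arctan2(e[1],e[0])))
for n,a,b in(("Y",sA(283,338),tA(132,38)),("L",sA(32,378),tA(73,248)),("E",sA(140,520),f(574,324))):print(n,tri(a,b))
print("wedge",atz("side",f(462,408),.012),atz("top",tA(150,250),.012))
C=[atz("top",tB(*p),.01) for p in((545,35),(615,148),(497,222),(428,108))]
print("rest",np.array(C),np.mean(C,0),[np.linalg.norm(C[i]-C[i-1]) for i in range(4)])
Cs=[atz("side",sB(*p),.01) for p in((629,418),(558,482),(433,450))];print("restside",np.array(Cs))
print("pins tips",tri(sB(590,398),tB(578,135)) )
print("roll",atz("top",tB(770,191),.018))
im=cams.camera("top");h=cv2.cvtColor(im,cv2.COLOR_RGB2HSV)
m=cv2.inRange(h,(95,120,90),(115,255,255));m[:,:225]=0;m[:,275:]=0;m[:205]=0;m[255:]=0
c=cv2.convexHull(cv2.findNonZero(m));print(cv2.fitEllipse(c));print(atz("top",cv2.fitEllipse(c)[0],.018))
im=cams.camera("side");h=cv2.cvtColor(im,cv2.COLOR_RGB2HSV)
for n in("top","side"):
  im=cams.camera(n);h=cv2.cvtColor(im,cv2.COLOR_RGB2HSV)
  m=cv2.inRange(h,(0,150,110),(6,255,255))|cv2.inRange(h,(174,150,110),(180,255,255))
  k,l,st,c=cv2.connectedComponentsWithStats(m);print(n,[(list(st[j]),c[j]) for j in range(1,k) if st[j,4]>4])
```

```text
balls [ 0.7072 -0.1545  0.164 ] [ 0.552 -0.105  0.164] [ 0.6582 -0.3105  0.164 ] [ 0.5025 -0.2612  0.164 ] c [ 0.6051 -0.2078  0.164 ] [ 0.6049 -0.2078  0.164 ]
len 0.230827723532678 0.2313680869478705 ang empty -152.474399528672 117.33221668224942
Y (array([ 0.7085, -0.1553,  0.1596]), np.float64(0.0005386792570519016))
L (array([ 0.5527, -0.1055,  0.1593]), np.float64(0.00021896724606319))
E (array([ 0.5028, -0.262 ,  0.1595]), np.float64(0.000377663862761657))
wedge [ 0.5635 -0.1655  0.012 ] [ 0.5675 -0.1824  0.012 ]
rest [[0.5915 0.2617 0.01  ]
 [0.4975 0.2051 0.01  ]
 [0.4396 0.302  0.01  ]
 [0.5338 0.3586 0.01  ]] [0.5156 0.2819 0.01  ] [np.float64(0.11278887268409177), np.float64(0.1097683283863662), np.float64(0.11291185485880667), np.float64(0.10991214345193864)]
restside [[0.5918 0.2596 0.01  ]
 [0.4962 0.2005 0.01  ]
 [0.4415 0.3024 0.01  ]]
pins tips (array([0.5192, 0.22  , 0.0635]), np.float64(0.033140654091175066))
roll [0.4593 0.0796 0.018 ]
((251.81826782226562, 227.3264923095703), (32.58481216430664, 33.156551361083984), 43.59539031982422)
[0.4595 0.0806 0.018 ]
top 
[... 423 characters left out ...]
t32(190), np.int32(4), np.int32(4), np.int32(12)], array([312.5   , 191.6667])), ([np.int32(366), np.int32(206), np.int32(3), np.int32(4), np.int32(9)], array([367.1111, 207.3333]))]
side [([np.int32(318), np.int32(184), np.int32(15), np.int32(24), np.int32(221)], array([324.8326, 195.543 ])), ([np.int32(339), np.int32(187), np.int32(4), np.int32(4), np.int32(12)], array([340.3333, 188.9167])), ([np.int32(276), np.int32(198), np.int32(4), np.int32(3), np.int32(12)], array([277.5, 199. ])), ([np.int32(373), np.int32(220), np.int32(5), np.int32(4), np.int32(16)], array([374.75  , 221.4375])), ([np.int32(303), np.int32(233), np.int32(4), np.int32(5), np.int32(17)], array([304.4706, 234.6471]))]
```

```bash
cat >> h.py <<'E'
def rot(z,y):
    z=np.array(z,float);z/=np.linalg.norm(z);y=np.array(y,float);y-=z*(y@z);y/=np.linalg.norm(y)
    return R.from_matrix(np.c_[np.cross(y,z),y,z])
def yaw(a): a=np.radians(a);return np.array([np.cos(a),np.sin(a),0])
def down(a): return rot([0,0,-1],yaw(a))
C0=np.array([.6055,-.208,0]);RO=np.array([.515,.281,0]);RY=yaw(120.8);RX=yaw(30.8)
E
python3 - <<'E'
from h import *
rel([.6055,-.208,.30],down(-62.5))
im=cams.camera("side");h=cv2.cvtColor(im,cv2.COLOR_RGB2HSV)
m=cv2.inRange(h,(12,120,90),(32,255,255));m[:, :275]=0;m[:,310:]=0;m[:250]=0;m[275:]=0
k,l,st,c=cv2.connectedComponentsWithStats(m)
for j in range(1,k):
  p=atz("side",c[j],.011)-C0;print(st[j],p,np.degrees(np.arctan2(p[1],p[0])))
# rest fit: dark pin pixels vs model
s,t=cams.camera("side"),cams.camera("top")
o=[]
for y0 in(0,.01,.02):
  c=RO+RY*y0+[0,0,.079];u=(RY+[0,0,1])*.7071;n=(-RY+[0,0,1])*.7071
  P=[c-u*.0485+n*d+RX*x for x in(-.028,.028) for d in(-.012,.014)]
  print(y0,proj("top",P).ravel(),proj("side",P).ravel())
for n,im,(x,y,w,hh) in(("top",t,(160,180,60,60)),("side",s,(180,170,40,35))):
  pass
a=crop(t,175,185,40,40,10);b=crop(s,180,170,40,40,10);cv2.imwrite("pics/c2.png",np.hstack([a,b]))
E
```

```text
shift [-0.639  -0.6647 -0.0945] rot [-0.      0.0003  2.3928]
[289 260  14   5  62] [-0.0435  0.0413  0.011 ] 136.54369238216233
0 [200.0873 214.2439 204.1506 210.7118 191.0943 199.5119 195.0285 195.8142] [193.9312 196.039  198.7178 191.6776 203.325  188.4612 208.0689 184.1546]
0.01 [197.4309 215.9044 201.4609 212.3928 188.4492 201.1632 192.3502 197.4854] [191.1183 195.4462 195.8552 191.0915 200.573  187.9104 205.2702 183.6103]
0.02 [194.7746 217.5651 198.771  214.0741 185.804  202.8148 189.6717 199.1571] [188.3236 194.8571 193.0113 190.5091 197.8379 187.3628 202.4888 183.0694]
```

View pics/c2.png

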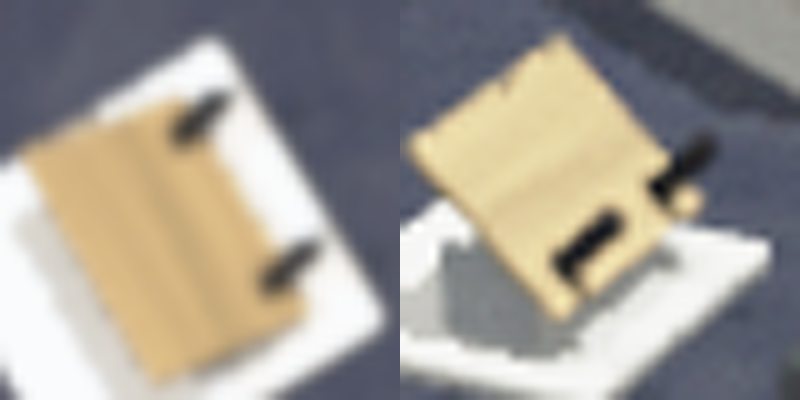

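The enlarged crop puts the pin tips at top (206,209) and (197,194). That sets the rest centre about 6 mm in front of its origin. Next I'm moving above the knob.

```bash
python3 -m crank '[{"z":-0.05},{"z":-0.1},{"x":-0.639,"y":-0.665,"z":-0.1,"rz":2.393},{"x":-0.639,"y":-0.665,"z":-0.1,"rz":2.393},{"x":-0.639,"y":-0.665,"z":-0.1,"rz":2.393},{"x":-0.639,"y":-0.665,"z":-0.1,"rz":2.393},{"x":-0.639,"y":-0.665,"z":-0.1,"rz":2.393},{"x":-0.639,"y":-0.665,"z":-0.1,"rz":2.393},{"x":-0.639,"y":-0.665,"z":-0.1,"rz":2.393},{"x":-0.639,"y":-0.665,"z":-0.1,"rz":2.393},{"x":-0.639,"y":-0.665,"z":-0.1,"rz":2.393},{"x":-0.639,"y":-0.665,"z":-0.1,"rz":2.393}]'; python3 -c "
from h import *
print(state()[0]['qpos']);rel([.6055,-.208,.30],down(-62.5))"
```

```text
[-1.3435  0.4174 -0.0103  1.6136  0.0047  1.1107 -0.053 ]
shift [-0.639  -0.6647 -0.0945] rot [-0.      0.0002  2.3929]$[0]: bad value
```

```bash
python3 -m crank '[{"x":0,"y":0,"z":-0.1,"rx":0,"ry":0,"rz":0,"hand":0.09},{"x":0,"y":0,"z":-0.1,"rx":0,"ry":0,"rz":0,"hand":0.06},{"x":-0.639,"y":-0.665,"z":-0.1,"rx":0,"ry":0,"rz":2.393,"hand":0.06},{"x":-0.639,"y":-0.665,"z":-0.1,"rx":0,"ry":0,"rz":2.393,"hand":0.06},{"x":-0.639,"y":-0.665,"z":-0.1,"rx":0,"ry":0,"rz":2.393,"hand":0.06},{"x":-0.639,"y":-0.665,"z":-0.1,"rx":0,"ry":0,"rz":2.393,"hand":0.06}]'; python3 -c "
from h import *
print(state()[0]['qpos']);rel([.6055,-.208,.30],down(-62.5))"
```

```text
time: 1.15
tool_pos: [0.2619, 0.4248, 0.3055]
tcp_rot: [-1.331, -2.846, -0.001]
force: [1.0, 0.8, -0.2]
opening: 0.637
finger_force: 0.0
[-1.2191  0.1024  0.1512  1.793  -0.0165  1.247  -0.3676]
shift [-0.706  -0.142   0.0052] rot [-0.0002 -0.0005  1.7867]
```

```bash
python3 -m crank '[{"x":-0.706,"y":-0.142,"z":0,"rx":0,"ry":0,"rz":1.787,"hand":0.05},{"x":-0.706,"y":-0.142,"z":0,"rx":0,"ry":0,"rz":1.787,"hand":0.05},{"x":-0.706,"y":-0.142,"z":0,"rx":0,"ry":0,"rz":1.787,"hand":0.05},{"x":-0.706,"y":-0.142,"z":0,"rx":0,"ry":0,"rz":1.787,"hand":0.05},{"x":-0.706,"y":-0.142,"z":0,"rx":0,"ry":0,"rz":1.787,"hand":0.05},{"x":-0.706,"y":-0.142,"z":0,"rx":0,"ry":0,"rz":1.787,"hand":0.05},{"x":-0.706,"y":-0.142,"z":0,"rx":0,"ry":0,"rz":1.787,"hand":0.05},{"x":-0.706,"y":-0.142,"z":0,"rx":0,"ry":0,"rz":1.787,"hand":0.05},{"x":-0.706,"y":-0.142,"z":0,"rx":0,"ry":0,"rz":1.787,"hand":0.05},{"x":-0.706,"y":-0.142,"z":0,"rx":0,"ry":0,"rz":1.787,"hand":0.05},{"x":-0.706,"y":-0.142,"z":0,"rx":0,"ry":0,"rz":1.787,"hand":0.05},{"x":-0.706,"y":-0.142,"z":0,"rx":0,"ry":0,"rz":1.787,"hand":0.05}]'; python3 -c "
from h import *
print(state()[0]['qpos']);rel([.6055,-.208,.177],down(-62.5))"
```

```text
time: 2.35
tool_pos: [0.5516, -0.1006, 0.3058]
tcp_rot: [3.051, 0.748, 0.002]
force: [0.6, 0.8, 0.2]
opening: 0.531
finger_force: 0.0
[-0.5142  0.2801  0.7921  1.6688 -0.2074  1.2785 -0.7719]
shift [-0.002   0.1202  0.1289] rot [ 0.0004 -0.001   0.0006]
```

```bash
python3 -m crank '[{"x":-0.002,"y":0.12,"z":0,"rx":0,"ry":0,"rz":0,"hand":0.05},{"x":-0.002,"y":0.12,"z":0.0,"rx":0,"ry":0,"rz":0,"hand":0.05},{"x":-0.002,"y":0.12,"z":0.0,"rx":0,"ry":0,"rz":0,"hand":0.05},{"x":-0.002,"y":0.12,"z":0.06,"rx":0,"ry":0,"rz":0,"hand":0.05},{"x":-0.002,"y":0.12,"z":0.06,"rx":0,"ry":0,"rz":0,"hand":0.05}]'
python3 - <<'E'
from h import *
s,p,r=state();print(s['qpos'],p)
t=cams.camera("top");q=cams.camera("side")
cv2.imwrite("pics/c3.png",np.hstack([crop(t,310,130,80,110,5),crop(q,290,150,80,110,5)]))
E
```

```text
time: 2.85
tool_pos: [0.6034, -0.2056, 0.2412]
tcp_rot: [-3.047, -0.754, 0.008]
force: [0.4, 1.4, 0.2]
opening: 0.536
finger_force: 0.0
[-0.2538  0.5077  0.7645  1.5544 -0.3633  1.2329 -0.515 ] [ 0.6034 -0.2056  0.2412]
```

View pics/c3.png

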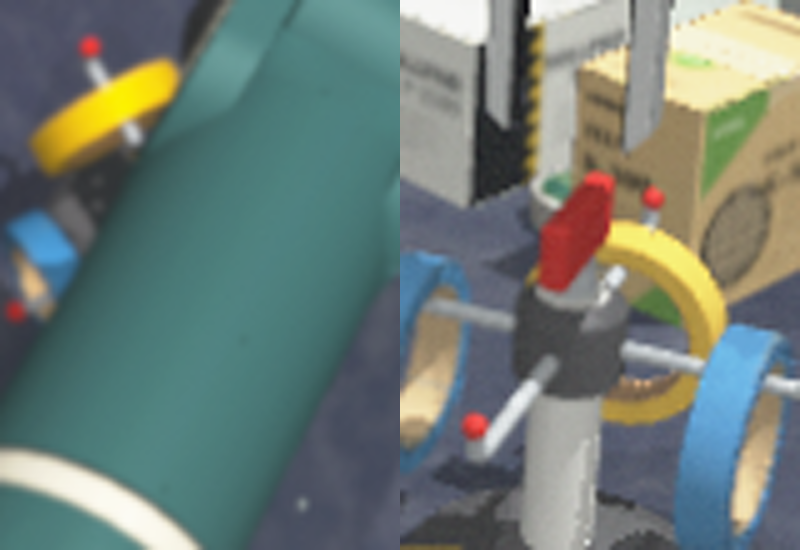

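The picture shows the open fingers at side-crop (505,120) and (645,145), straddling the knob at (580,235). I'll go down and close.

```bash
python3 -m crank '[{"x":0,"y":0.001,"z":0.04,"rx":0,"ry":0,"rz":0,"hand":0.05},{"x":0,"y":0.001,"z":0.066,"rx":0,"ry":0,"rz":0,"hand":0.05},{"x":0,"y":0.001,"z":0.066,"rx":0,"ry":0,"rz":0,"hand":0.05},{"x":0,"y":0.001,"z":0.066,"rx":0,"ry":0,"rz":0,"hand":0.0},{"x":0,"y":0.001,"z":0.066,"rx":0,"ry":0,"rz":0,"hand":0.0},{"x":0,"y":0.001,"z":0.066,"rx":0,"ry":0,"rz":0,"hand":0.0},{"x":0,"y":0.001,"z":0.066,"rx":0,"ry":0,"rz":0,"hand":0.0},{"x":0,"y":0.001,"z":0.066,"rx":0,"ry":0,"rz":0,"hand":0.0}]'; python3 -c "
from h import *
s,p,r=state();print(s['qpos'],p,s['torque']);y=r.as_matrix()[:,1];print(np.degrees(np.arctan2(y[1],y[0])))"
```

```text
time: 3.75
tool_pos: [0.6067, -0.2088, 0.1804]
tcp_rot: [3.045, 0.753, 0.004]
force: [21.6, -20.3, -17.8]
opening: 0.146
finger_force: 28.9
[-0.2319  0.5641  0.7347  1.6175 -0.4085  1.1146 -0.4791] [ 0.6067 -0.2088  0.1804] [-3.6752 -4.2708 -0.0765]
-62.20858697725261
```

```bash
python3 -m crank '[{"x":0,"y":0.002,"z":0,"rx":0,"ry":0,"rz":0,"hand":0.0},{"x":0,"y":0.002,"z":0,"rx":0,"ry":0,"rz":0,"hand":0.0}]'; python3 -c "
from h import *
s,p,r=state();print(s['torque']);print(r.inv().apply(s['force']))"
```

```text
time: 3.95
tool_pos: [0.6068, -0.2087, 0.1803]
tcp_rot: [3.049, 0.755, 0.001]
force: [-0.6, 0.6, 7.6]
opening: 0.145
finger_force: 31.4
[-0.01    0.278  -0.1755]
[-0.2529 -0.8031 -7.5904]
```

```bash
python3 -m crank '[{"x":0,"y":0,"z":0,"rx":0,"ry":0,"rz":0.12,"hand":0},{"x":0,"y":0,"z":0,"rx":0,"ry":0,"rz":0.24,"hand":0},{"x":0,"y":0,"z":0,"rx":0,"ry":0,"rz":0.36,"hand":0},{"x":0,"y":0,"z":0,"rx":0,"ry":0,"rz":0.48,"hand":0},{"x":0,"y":0,"z":0,"rx":0,"ry":0,"rz":0.6,"hand":0},{"x":0,"y":0,"z":0,"rx":0,"ry":0,"rz":0.72,"hand":0},{"x":0,"y":0,"z":0,"rx":0,"ry":0,"rz":0.84,"hand":0},{"x":0,"y":0,"z":0,"rx":0,"ry":0,"rz":0.96,"hand":0},{"x":0,"y":0,"z":0,"rx":0,"ry":0,"rz":1.08,"hand":0},{"x":0,"y":0,"z":0,"rx":0,"ry":0,"rz":1.2,"hand":0},{"x":0,"y":0,"z":0,"rx":0,"ry":0,"rz":1.25,"hand":0},{"x":0,"y":0,"z":0,"rx":0,"ry":0,"rz":1.25,"hand":0}]'; python3 -c "
from h import *
s,p,r=state();print(s['qpos'],s['torque']);print(r.inv().apply(s['force']));y=r.as_matrix()[:,1];print(np.degrees(np.arctan2(y[1],y[0])))"
```

```text
time: 5.15
tool_pos: [0.6069, -0.2082, 0.1803]
tcp_rot: [-2.914, 1.174, -0.001]
force: [-1.6, 2.5, 9.1]
opening: 0.143
finger_force: 31.6
[-0.3911  0.686   1.0243  1.6189 -0.6213  1.1957 -1.5669] [ 0.6482  0.5844 -0.1345]
[-2.8728 -0.6434 -9.1134]
-133.87449841840615
```

Now I'll release and go up, then look.

```bash
python3 -m crank '[{"x":0,"y":0,"z":0,"rx":0,"ry":0,"rz":0,"hand":0.05},{"x":0,"y":0,"z":0,"rx":0,"ry":0,"rz":0,"hand":0.05},{"x":0,"y":0,"z":0,"rx":0,"ry":0,"rz":0,"hand":0.05},{"x":0,"y":0,"z":-0.05,"rx":0,"ry":0,"rz":0,"hand":0.05},{"x":0,"y":0,"z":-0.1,"rx":0,"ry":0,"rz":0,"hand":0.05},{"x":0,"y":0,"z":-0.15,"rx":0,"ry":0,"rz":0,"hand":0.05}]'; python3 -c "
from h import *
rel([.4595,.0806-.0445,.2],down(90));rel([.4595,.0806,.2],down(-90))
u=(RY+[0,0,1])*.7071;n=(-RY+[0,0,1])*.7071
print(u,n)
c=RO-RY*.006+[0,0,.079];print('restc',c)
cv2.imwrite('pics/c4.png',crop(cams.camera('side'),250,170,120,120,5))"
```

```text
time: 5.75
tool_pos: [0.6059, -0.2085, 0.3313]
tcp_rot: [2.914, -1.172, -0.001]
force: [0.5, -0.8, -0.5]
opening: 0.536
finger_force: 0.0
shift [-0.2749 -0.0752  0.1314] rot [ 0.0007 -0.0005  2.377 ]
shift [-0.3057 -0.1073  0.1314] rot [ 0.0004  0.0006 -0.7646]
[-0.3621  0.6074  0.7071] [ 0.3621 -0.6074  0.7071]
restc [0.5181 0.2758 0.079 ]
```

View pics/c4.png

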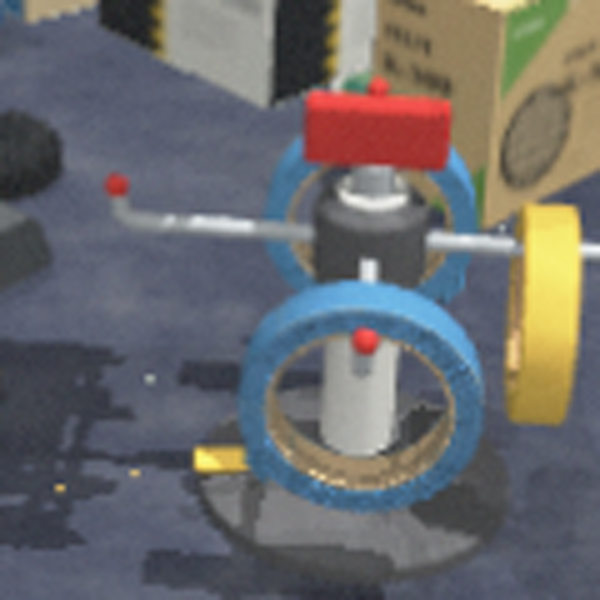

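The hook's ball is at crop (116,185) and the wedge at (220,458), so the hook is roughly over it. I'll check from the top camera once the arm has moved off toward the loose roll.

```bash
python3 -c "
from h import *
rel([.4365,.1193,.10],down(-59.2))"
```

```text
shift [-0.3532 -0.1187  0.2372] rot [ 0.0024 -0.008  -1.3023]
```

```bash
python3 -m crank '[{"x":-0.353,"y":-0.119,"z":0.1,"rx":0,"ry":0,"rz":-1.302,"hand":0.05},{"x":-0.353,"y":-0.119,"z":0.1,"rx":0,"ry":0,"rz":-1.302,"hand":0.05},{"x":-0.353,"y":-0.119,"z":0.1,"rx":0,"ry":0,"rz":-1.302,"hand":0.05},{"x":-0.353,"y":-0.119,"z":0.1,"rx":0,"ry":0,"rz":-1.302,"hand":0.05},{"x":-0.353,"y":-0.119,"z":0.1,"rx":0,"ry":0,"rz":-1.302,"hand":0.05},{"x":-0.353,"y":-0.119,"z":0.237,"rx":0,"ry":0,"rz":-1.302,"hand":0.05},{"x":-0.353,"y":-0.119,"z":0.237,"rx":0,"ry":0,"rz":-1.302,"hand":0.05},{"x":-0.353,"y":-0.119,"z":0.237,"rx":0,"ry":0,"rz":-1.302,"hand":0.05},{"x":-0.353,"y":-0.119,"z":0.237,"rx":0,"ry":0,"rz":-1.302,"hand":0.05},{"x":-0.353,"y":-0.119,"z":0.237,"rx":0,"ry":0,"rz":-1.302,"hand":0.05},{"x":-0.353,"y":-0.119,"z":0.237,"rx":0,"ry":0,"rz":-1.302,"hand":0.05},{"x":-0.353,"y":-0.119,"z":0.237,"rx":0,"ry":0,"rz":-1.302,"hand":0.05}]'
python3 - <<'E'
from h import *
rel([.4365,.1193,.10],down(-59.2));print(state()[0]['qpos'])
t=cams.camera("top");q=cams.camera("side")
B=atz("side",(272.8,206.6),.1595)-[.6063,-.2085,0];print("hook",B,np.degrees(np.arctan2(B[1],B[0])))
cv2.imwrite("pics/c5.png",np.hstack([crop(t,305,130,80,110,5),crop(q,165,190,80,110,5)]))
E
```

```text
time: 7.0
tool_pos: [0.435, 0.1209, 0.0935]
tcp_rot: [3.029, 0.831, 0.002]
force: [0.4, 0.7, 0.6]
opening: 0.535
finger_force: 0.0
shift [ 0.0005  0.0021 -0.0065] rot [ 0.0007 -0.0009 -0.0021]
[-1.0271  0.3558  0.8076  2.152  -0.3686  0.7717 -1.0174]
hook [-0.0849  0.08    0.1595] 136.70153924488056
```

View pics/c5.png

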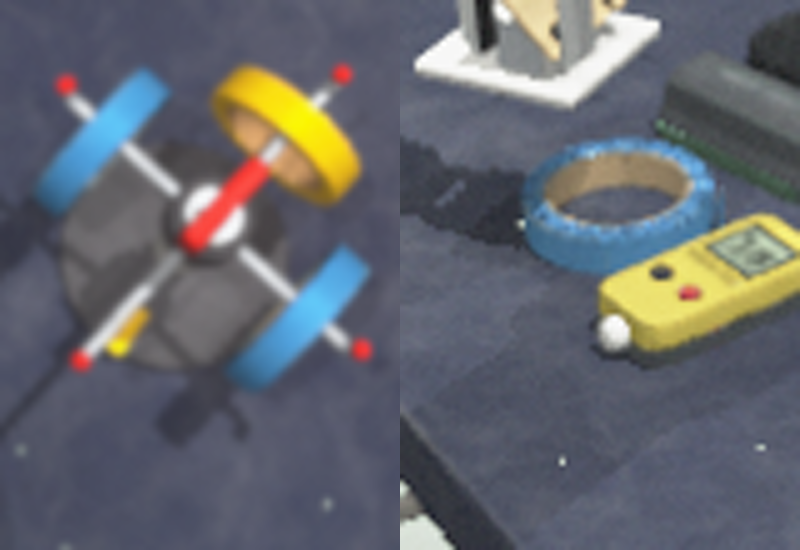

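The top crop shows the hook ball at (80,360), its opposite at (342,74), the others at (67,84) and (362,349), and the wedge centred at (128,332).

Run:
```python
from h import *
f=lambda u,v:(305+(u+.5)/5-.5,130+(v+.5)/5-.5)
E,Y,A,B=[atz("top",f(*p),.1595) for p in((80,360),(342,74),(67,84),(362,349))]
c=(E+Y+A+B)/4;print(c)
an=lambda d:np.degrees(np.arctan2(d[1],d[0]))
print(an(E-Y),an(A-B)+90,an(E-c))
for z in(.006,.012):
  for p in((128,332),(110,350),(148,312)):
    w=atz("top",f(*p),z);d=w-c;print(z,w,an(d),np.hypot(*d[:2]))
```

```text
[ 0.6059 -0.2084  0.1595]
135.71441497462155 135.76219834861774 135.5805603779584
0.006 [ 0.5557 -0.1764  0.006 ] 147.46837648318342 0.05954659020293174
0.006 [ 0.5442 -0.1642  0.006 ] 144.36798002057324 0.07590187797282255
0.006 [ 0.5685 -0.19    0.006 ] 153.76652691306953 0.04171019939809921
0.012 [ 0.555  -0.1756  0.012 ] 147.1615495944386 0.060556953765243116
0.012 [ 0.5436 -0.1635  0.012 ] 144.17703485549308 0.07686115126645257
0.012 [ 0.5678 -0.1891  0.012 ] 153.15058306643982 0.042751404898403136
```

Run:
```python
from h import *
C=np.array([.6061,-.2085,0])
t=cams.camera("top");s=cv2.resize(cv2.imread("pics/side0.png"),(512,384),interpolation=cv2.INTER_AREA)[:,:,::-1]
for n,im,(x0,x1,y0,y1) in(("side",s,(283,310,252,272)),("top",t,(322,340,188,204))):
  h=cv2.cvtColor(np.ascontiguousarray(im),cv2.COLOR_RGB2HSV)
  m=cv2.inRange(h,(14,110,90),(34,255,255));M=0*m;M[y0:y1,x0:x1]=m[y0:y1,x0:x1]
  p=np.argwhere(M)[:,::-1]
  for z in(.006,.010,.014):
    q=np.array([atz(n,a,z)-C for a in p]);a=np.degrees(np.arctan2(q[:,1],q[:,0]));r=np.hypot(q[:,0],q[:,1])
    d=np.radians(a-135.7)
    print(n,z,len(p),"mean",q.mean(0)[:2],"rad",(r*np.cos(d)).min(),(r*np.cos(d)).max(),"lat",(r*np.sin(d)).min(),(r*np.sin(d)).max(),(r*np.sin(d)).mean())
  for y in range(y0,y1): print(''.join('#' if M[y,x] else '.' for x in range(x0,x1)))
# foot rim: project circle over current top and previous side
an=np.radians(np.arange(0,360,5))
o=[cv2.resize(t[130:240,305:385,::-1],None,fx=5,fy=5,interpolation=cv2.INTER_CUBIC),cv2.resize(s[200:310,270:350,::-1],None,fx=5,fy=5,interpolation=cv2.INTER_CUBIC)]
for k,(n,x,y) in enumerate((("top",305,130),("side",270,200))):
  W=[C+.075*yaw(a)+[0,0,.006] for a in range(0,360,6)]+[C+r*yaw(135.7)+[0,0,.008] for r in(.04,.06,.075)]
  for p in proj(n,W): cv2.circle(o[k],(int((p[0]-x+.5)*5),int((p[1]-y+.5)*5)),1,(0,255,0),-1)
cv2.imwrite("pics/c6.png",np.hstack(o))
```

```text
side 0.006 71 mean [-0.0386  0.0478] rad 0.04466451263446931 0.07715211138586374 lat -0.01942800633342385 0.005132136805380869 -0.0072017019735755574
side 0.01 71 mean [-0.0423  0.0435] rad 0.04440979721133942 0.07669306702771883 lat -0.01380007472805911 0.010605598764350098 -0.0016506670255517861
side 0.014 71 mean [-0.0459  0.0393] rad 0.044155081788209545 0.07623402266957406 lat -0.008172143122694368 0.016079060723319192 0.003900367922471979
...........................
...........................
...........................
...........................
...........................
...........................
...........................
..........####.####........
......##############.......
......##############.......
......##############.......
......##############.......
.......#######.............
...........................
...........................
...........................
...........................
...........................
...........................
...........................
top 0.006 37 mean [-0.0512  0.0319] rad 0.04025881662172837 0.07528285418666192 lat 0.007360031294509351 0.020514041860811915 0.012927675529493154
top 0.01 37 mean [-0.0516  0.0324] rad 0.04101098096848926 0.07594028507222927 lat 0.007298807285762826 0.020417238717386457 0.012851392085977121
top 0.014 37 mean [-0.0521  0.033 ] rad 0.041763145315250084 0.07659771595779656 lat 0.0072375832770163046 0.02032043557396097 0.012775108642461083
..................
..................
..................
..................
..........###.....
.........####.....
........####......
........####......
.......####.......
......####........
.....#####........
....#####.........
.....####.........
..................
..................
..................
```

View pics/c6.png

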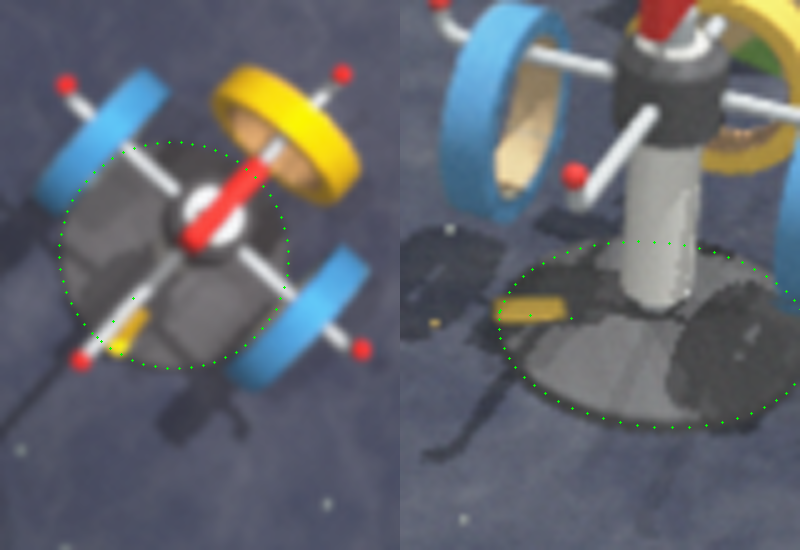

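Run:
```python
from h import *
C=np.array([.6061,-.2085,0])
s=cams.camera("side").astype(int)
o,_=ray("side",(250,190));d=o-C;a=np.degrees(np.arctan2(d[1],d[0]));print("cam az",a)
for z in(0,.006,.012,.018):
  print(z,"near/far/left/right",[proj("side",C+.075*yaw(a+k)+[0,0,z])[0] for k in(0,180,-90,90)])
for x in(318,322,326,330,334):
  print(x,[(y,s[y,x].sum()//3,s[y,x,2]-s[y,x,0]) for y in range(276,293)])
for x in(300,350,354):
  print(x,[(y,s[y,x].sum()//3,s[y,x,2]-s[y,x,0]) for y in range(240,262)])
```

```text
cam az -134.57264475442466
0 near/far/left/right [array([318.8251, 286.9028]), array([321.5222, 249.9516]), array([289.3856, 264.6114]), array([351.6192, 269.985 ])]
0.006 near/far/left/right [array([318.9809, 284.821 ]), array([321.6603, 248.0055]), array([289.4468, 262.6084]), array([351.8538, 267.9612])]
0.012 near/far/left/right [array([319.1372, 282.7262]), array([321.7988, 246.0492]), array([289.5081, 260.5941]), array([352.0891, 265.9257])]
0.018 near/far/left/right [array([319.294 , 280.6183]), array([321.9375, 244.0827]), array([289.5696, 258.5686]), array([352.3251, 263.8786])]
318 [(276, np.int64(127), np.int64(4)), (277, np.int64(125), np.int64(4)), (278, np.int64(116), np.int64(1)), (279, np.int64(82), np.int64(4)), (280, np.int64(82), np.int64(2)), (281, np.int64(84), np.int64(4)), (282, np.int64(86), np.int64(0)), (283, np.int64(80), np.int64(1)), (284, np.int64(71), np.int64(2)), (285, np.int64(72), np.int64(3)), (286, np.int64(64), np.int64(5)), (287, np.int64(51), np.int64(12)), (288, np.int64(53), np.int64(11)), (289, np.int64(55), np.int64(15)), (290, np.int64(59)
[... 4161 characters left out ...]
), (243, np.int64(133), np.int64(-110)), (244, np.int64(126), np.int64(-106)), (245, np.int64(127), np.int64(-106)), (246, np.int64(126), np.int64(-107)), (247, np.int64(125), np.int64(-105)), (248, np.int64(125), np.int64(-104)), (249, np.int64(127), np.int64(-103)), (250, np.int64(126), np.int64(-103)), (251, np.int64(121), np.int64(-99)), (252, np.int64(118), np.int64(-96)), (253, np.int64(110), np.int64(-91)), (254, np.int64(106), np.int64(-46)), (255, np.int64(102), np.int64(22)), (256, np.int64(91), np.int64(23)), (257, np.int64(98), np.int64(22)), (258, np.int64(93), np.int64(21)), (259, np.int64(93), np.int64(23)), (260, np.int64(96), np.int64(20)), (261, np.int64(96), np.int64(19))]
```

Run:
```python
from h import *
C=np.array([.6061,-.2085,0])
t=cams.camera("top");s=cams.camera("side")
for y in range(189,203): print(y,' '.join('%02x%02x%02x'%tuple(t[y,x]) for x in range(321,338)))
print()
for y in range(256,270): print(y,' '.join('%02x%02x%02x'%tuple(s[y,x]) for x in range(285,300)))
for z in(.008,.014,.02):
  for L in(0,.01,.02):
    P=[C+r*yaw(135.7)+L*yaw(225.7)+[0,0,z] for r in(.045,.073)];print(z,L,"top",proj("top",P).ravel(),"side",proj("side",P).ravel())
print("bar",proj("top",[C+r*yaw(135.7)+L*yaw(225.7)+[0,0,.14] for L in(-.004,.004) for r in(.045,.11)]).ravel())
```

```text
189 585558 535154 535153 535053 514f51 504d51 514e50 565457 686769 8f8f92 bcbec0 d6d8db cbcccf a2a2a5 747476 5e5b5e 595759
190 565356 545154 515052 504e51 4f4d50 504e51 565356 676568 8d8d90 bababd d5d6d7 d0cfce a9a7a5 7a7777 5f5b5e 585558 585558
191 524f52 525052 504d50 4f4d4f 4f4d4f 555355 656366 8c8b8e b9babc d4d5d5 d7d3ca c5b7a1 a08e6f 776a58 5e5857 585456 595658
192 4b494c 4e4b4e 4e4c4e 4f4c4f 535053 5f5d60 7f7e81 b0b1b4 d4d4d5 d9d5cd d2c1a3 ccac68 b99643 907848 675d52 585456 585557
193 444245 4a484b 4d4b4e 514f52 5d5b5e 78787a a3a3a6 cacbcb dad6cf d5c6aa d3b370 d2a83c c19832 967b45 695e51 585455 5a5759
194 3d3c42 474649 4e4c4f 5b595b 767578 a0a1a4 c5c6c8 d6d4cf d7c9af d6b677 d7ac41 cca12c ab893b 7d6b4c 5e5753 565355 5c5a5c
195 3a3b44 414147 525054 6e6d70 9b9c9f c5c7ca d7d7d6 d3caba d1b67e d8ad45 d4a629 b89232 8c7448 665c54 585456 535053 59575a
196 3c3c47 47464e 646468 949598 c3c5c8 dbdbdb d9d2c7 d0b88f d3ab4f d6a828 c69c2e 9e8042 726554 605c5d 5b595b 565356 555355
197 43434e 5e5f66 8f9095 c0c2c6 dbdcdc dddacb dbc798 dcbb59 ddb62c d3ab2a b19244 847358 6a6462 646164 625f62 5c5a5d 
[... 2378 characters left out ...]
59 200.8056] side [301.1714 267.9908 289.4604 266.9759]
0.014 0 top [330.4946 190.1492 324.7179 196.4353] side [301.8927 261.0516 290.3363 260.0755]
0.014 0.01 top [332.7864 192.2293 327.0104 198.522 ] side [301.5827 263.4805 289.9333 262.4875]
0.014 0.02 top [335.0799 194.3115 329.3048 200.6109] side [301.2672 265.9489 289.5233 264.9386]
0.02 0 top [330.7394 189.9113 324.9399 196.2224] side [301.9882 259.017  290.4    258.0454]
0.02 0.01 top [333.0406 191.9996 327.2419 198.3174] side [301.6785 261.4364 289.9967 260.448 ]
0.02 0.02 top [335.3434 194.0902 329.5456 200.4147] side [301.3633 263.8953 289.5864 262.8895]
bar [335.0833 183.8083 320.4253 199.7549 337.0872 185.6222 322.4309 201.5836]
```

Run:
```python
from h import *
C=np.array([.6061,-.2085,0])
for a,b in(((288.7,264.3),(328.6,201)),((288.7,264.3),(329.5,200.3)),((302.6,264.2),(334.2,192)),((302.6,264.2),(333.5,191))):
  p,e=tri(a,b);d=p-C;L=d@yaw(225.7);r=d@yaw(135.7);print(p,e,"r",r,"L",L)
```

```text
[ 0.5388 -0.1695  0.0149] 0.0005647121488057392 r 0.0753629881368198 L 0.019098869495417246
[ 0.5395 -0.1714  0.0161] 0.002870034609251789 r 0.07359709204960801 L 0.020011616790107965
[ 0.5671 -0.1885  0.0144] 0.000968600141826021 r 0.04188757162310136 L 0.012937877478593571
[ 0.5701 -0.1863  0.012 ] 0.0024970743230217475 r 0.04130476072773084 L 0.009260735143468077
```

The near edge of the wedge triangulates to about 7° counter-clockwise of the hook, which would put the front at about 142°. I'll go back to the knob and correct it.

```bash
python3 -c "
from h import *
rel([.6067,-.2086,.28],down(-133.9))"
```

```text
shift [-0.0206  0.3716 -0.1869] rot [-0.0008 -0.0011  1.303 ]
```

```bash
python3 -m crank '[{"x":0,"y":0,"z":-0.187,"rx":0,"ry":0,"rz":0,"hand":0.05},{"x":0,"y":0.03,"z":-0.187,"rx":0,"ry":0,"rz":0.1,"hand":0.05},{"x":0,"y":0.05,"z":-0.187,"rx":0,"ry":0,"rz":0.3,"hand":0.05},{"x":-0.021,"y":0.372,"z":-0.187,"rx":0,"ry":0,"rz":1.303,"hand":0.05},{"x":-0.021,"y":0.372,"z":-0.187,"rx":0,"ry":0,"rz":1.303,"hand":0.05},{"x":-0.021,"y":0.372,"z":-0.187,"rx":0,"ry":0,"rz":1.303,"hand":0.05},{"x":-0.021,"y":0.372,"z":-0.187,"rx":0,"ry":0,"rz":1.303,"hand":0.05},{"x":-0.021,"y":0.372,"z":-0.187,"rx":0,"ry":0,"rz":1.303,"hand":0.05},{"x":-0.021,"y":0.372,"z":-0.187,"rx":0,"ry":0,"rz":1.303,"hand":0.05},{"x":-0.021,"y":0.372,"z":-0.187,"rx":0,"ry":0,"rz":1.303,"hand":0.05},{"x":-0.021,"y":0.372,"z":-0.187,"rx":0,"ry":0,"rz":1.303,"hand":0.05},{"x":-0.021,"y":0.372,"z":-0.187,"rx":0,"ry":0,"rz":1.303,"hand":0.05}]';python3 -c "
from h import *
rel([.6067,-.2086,.18],down(-133.9))"
```

```text
time: 8.5
tool_pos: [0.6061, -0.2101, 0.2793]
tcp_rot: [2.912, -1.175, -0.0]
force: [-0.1, 0.6, -0.3]
opening: 0.531
finger_force: 0.0
shift [-0.0006 -0.0016  0.0993] rot [ 0.0012 -0.0002 -0.0008]
```

```bash
python3 -m crank '[{"x":0,"y":-0.001,"z":0.05,"rx":0,"ry":0,"rz":0,"hand":0.05},{"x":0,"y":-0.001,"z":0.1,"rx":0,"ry":0,"rz":0,"hand":0.04},{"x":0,"y":-0.001,"z":0.1,"rx":0,"ry":0,"rz":0,"hand":0.0},{"x":0,"y":-0.001,"z":0.1,"rx":0,"ry":0,"rz":0,"hand":0.0},{"x":0,"y":-0.001,"z":0.1,"rx":0,"ry":0,"rz":0,"hand":0.0},{"x":0,"y":-0.001,"z":0.1,"rx":0,"ry":0,"rz":0,"hand":0.0},{"x":0,"y":-0.001,"z":0.1,"rx":0,"ry":0,"rz":-0.06,"hand":0.0},{"x":0,"y":-0.001,"z":0.1,"rx":0,"ry":0,"rz":-0.112,"hand":0.0},{"x":0,"y":-0.001,"z":0.1,"rx":0,"ry":0,"rz":-0.112,"hand":0.0},{"x":0,"y":-0.001,"z":0.1,"rx":0,"ry":0,"rz":-0.112,"hand":0.0}]';python3 -c "
from h import *
s,p,r=state();print(r.inv().apply(s['force']));y=r.as_matrix()[:,1];print(np.degrees(np.arctan2(y[1],y[0])))"
```

```text
time: 9.5
tool_pos: [0.6075, -0.2087, 0.1821]
tcp_rot: [-2.976, 1.008, -0.004]
force: [-4.9, 0.3, 10.6]
opening: 0.147
finger_force: 30.0
[ -4.0842   2.7567 -10.6353]
-127.42120336052317
```

```bash
python3 -m crank '[{"x":0,"y":0,"z":0,"rx":0,"ry":0,"rz":0,"hand":0.05},{"x":0,"y":0,"z":0,"rx":0,"ry":0,"rz":0,"hand":0.05},{"x":0,"y":0,"z":0,"rx":0,"ry":0,"rz":0,"hand":0.05},{"x":0,"y":0,"z":-0.05,"rx":0,"ry":0,"rz":0,"hand":0.05},{"x":0,"y":0,"z":-0.1,"rx":0,"ry":0,"rz":0,"hand":0.05}]';python3 -c "
from h import *
rel([.4365,.1193,.10],down(-59.2))"
```

```text
time: 10.0
tool_pos: [0.6066, -0.2076, 0.2804]
tcp_rot: [2.975, -1.008, -0.003]
force: [1.0, 0.6, 0.4]
opening: 0.517
finger_force: 0.0
shift [-0.3335 -0.1564  0.1807] rot [ 0.0003  0.0022 -1.191 ]
```

```bash
python3 -m crank '[{"x":-0.333,"y":-0.156,"z":0,"rx":0,"ry":0,"rz":-1.19,"hand":0.05},{"x":-0.333,"y":-0.156,"z":0,"rx":0,"ry":0,"rz":-1.19,"hand":0.05},{"x":-0.333,"y":-0.156,"z":0,"rx":0,"ry":0,"rz":-1.19,"hand":0.05},{"x":-0.333,"y":-0.156,"z":0,"rx":0,"ry":0,"rz":-1.19,"hand":0.05},{"x":-0.333,"y":-0.156,"z":0.1,"rx":0,"ry":0,"rz":-1.19,"hand":0.05},{"x":-0.333,"y":-0.156,"z":0.1,"rx":0,"ry":0,"rz":-1.19,"hand":0.05},{"x":-0.333,"y":-0.156,"z":0.181,"rx":0,"ry":0,"rz":-1.19,"hand":0.05},{"x":-0.333,"y":-0.156,"z":0.181,"rx":0,"ry":0,"rz":-1.19,"hand":0.05},{"x":-0.333,"y":-0.156,"z":0.181,"rx":0,"ry":0,"rz":-1.19,"hand":0.05},{"x":-0.333,"y":-0.156,"z":0.181,"rx":0,"ry":0,"rz":-1.19,"hand":0.05},{"x":-0.333,"y":-0.156,"z":0.181,"rx":0,"ry":0,"rz":-1.19,"hand":0.05},{"x":-0.333,"y":-0.156,"z":0.181,"rx":0,"ry":0,"rz":-1.19,"hand":0.05}]';python3 - <<'E'
from h import *
C=np.array([.6061,-.2085,0])
rel([.4365,.1193,.005],down(-59.2))
t=cams.camera("top")
h=cv2.cvtColor(t,cv2.COLOR_RGB2HSV);m=cv2.inRange(h,(0,150,110),(6,255,255))|cv2.inRange(h,(174,150,110),(180,255,255));m[:130]=0;m[240:]=0
k,l,st,c=cv2.connectedComponentsWithStats(m)
for j in range(1,k):
  d=atz("top",c[j],.1595)-C;print(st[j,4],c[j],np.degrees(np.arctan2(d[1],d[0])),np.hypot(*d[:2]))
for y in range(186,206): print(y,''.join('#' if 14<=h[y,x,0]<=34 and h[y,x,1]>110 else 'o' if m[y,x] else '.' if t[y,x].sum()<390 else '+' for x in range(312,342)))
E
```

```text
time: 11.2
tool_pos: [0.4387, 0.1178, 0.0997]
tcp_rot: [3.029, 0.831, 0.003]
force: [-0.8, -0.5, -0.5]
opening: 0.532
finger_force: 0.0
shift [-0.0012 -0.0025  0.0947] rot [ 0.0006 -0.0016 -0.0019]
8 [369.  141.5] -36.95223035376171 0.11516741035243262
8 [314.875 149.875] 52.63073439096743 0.1163834837615489
102 [349.5392 170.1863] -44.638995714063576 0.010139226582152472
9 [379.8889 195.6667] -127.23231828797577 0.11635781038483746
9 [324.3333 204.8889] 142.689345184076 0.11730397712672935
1 [288. 234.] 134.33345079712728 0.2507594788995515
186 .........................+++..
187 ........................+++...
188 ......................+++++...
189 ......................++++....
190 ..................##.++++.....
191 .................###+++++.....
192 ................####++++......
193 ................###++++.......
194 ...............###+++++.......
195 ..............###+++++........
196 ..............###++++.........
197 .............###+++++.........
198 .............##+++++..........
199 ..............+++++...........
200 ..............++++............
201 .............+++++............
202 .............++++.............
203 ............++++..............
204 ...........ooo+...............
205 ...........oooo...............
```

Run:
```python
from h import *
C=np.array([.6061,-.2085,0])
for z in(.008,.014):
 for p in((324.7,197.5),(326.6,194.5),(329.3,190.6),None,(330.2,199),(332.2,196),(334,193.2)):
  if p is None: print();continue
  d=atz("top",p,z)-C;print(z,p,"along",d@yaw(142.5),"lat",d@yaw(232.5))
```

```text
0.008 (324.7, 197.5) along 0.07438019419501711 lat -0.006498520838292153
0.008 (326.6, 194.5) along 0.06271757593747418 lat -0.0071677605650509405
0.008 (329.3, 190.6) along 0.047085775197719316 lat -0.0074302882208883425

0.008 (330.2, 199) along 0.06786153871934712 lat 0.01079651613810863
0.008 (332.2, 196) along 0.05600573122053746 lat 0.010405044625687134
0.008 (334, 193.2) along 0.045050046454391424 lat 0.009865452110308164
0.014 (324.7, 197.5) along 0.07535489730379172 lat -0.006686877275169118
0.014 (326.6, 194.5) along 0.06373966092255777 lat -0.007353398072674356
0.014 (329.3, 190.6) along 0.04817136771025366 lat -0.0076148591538676945

0.014 (330.2, 199) along 0.0688627252575395 lat 0.010537894921515788
0.014 (332.2, 196) along 0.057055084507571914 lat 0.010148013845681562
0.014 (334, 193.2) along 0.046143909549515826 lat 0.009610613540084006
```

The wedge edges measured on both sides of the bar put the front at about 143.5°, and the hook is at 142.6°, which is good. Next is the loose roll.

```bash
python3 -m crank '[{"x":-0.001,"y":-0.0015,"z":0.05,"rx":0,"ry":0,"rz":0,"hand":0.05},{"x":-0.001,"y":-0.0015,"z":0.085,"rx":0,"ry":0,"rz":0,"hand":0.05},{"x":-0.001,"y":-0.0015,"z":0.095,"rx":0,"ry":0,"rz":0,"hand":0.05},{"x":-0.001,"y":-0.0015,"z":0.095,"rx":0,"ry":0,"rz":0,"hand":0.0},{"x":-0.001,"y":-0.0015,"z":0.095,"rx":0,"ry":0,"rz":0,"hand":0.0},{"x":-0.001,"y":-0.0015,"z":0.095,"rx":0,"ry":0,"rz":0,"hand":0.0},{"x":-0.001,"y":-0.0015,"z":0.095,"rx":0,"ry":0,"rz":0,"hand":0.0},{"x":-0.001,"y":-0.0015,"z":0.095,"rx":0,"ry":0,"rz":0,"hand":0.0}]'
```

```text
time: 12.05
tool_pos: [0.4364, 0.1195, 0.0042]
tcp_rot: [-3.029, -0.834, -0.002]
force: [0.8, 0.6, 6.7]
opening: 0.149
finger_force: 30.0
```

```bash
cat >> h.py <<'E'
u=(RY+[0,0,1])*.70711;n=(-RY+[0,0,1])*.70711
RC=RO-RY*.006+[0,0,.079]
RT=rot(-n,-u)
def laid(du,dn): return RC+u*(.045+du)+n*(-.0078+dn)
E
python3 -c "
from h import *
rel(laid(.012,.11),RT);print(laid(.012,.11))"
```

```text
shift [ 0.1504 -0.0606 -0.1871] rot [ 0.7856 -0.0016  0.0002]
[0.5344 0.2484 0.1916]
```

```bash
python3 -m crank '[{"x":0,"y":0,"z":-0.05,"rx":0,"ry":0,"rz":0,"hand":0},{"x":0,"y":0,"z":-0.1,"rx":0,"ry":0,"rz":0,"hand":0},{"x":0,"y":0,"z":-0.15,"rx":0,"ry":0,"rz":0,"hand":0},{"x":0.15,"y":-0.06,"z":-0.187,"rx":0.786,"ry":0,"rz":0,"hand":0},{"x":0.15,"y":-0.06,"z":-0.187,"rx":0.786,"ry":0,"rz":0,"hand":0},{"x":0.15,"y":-0.06,"z":-0.187,"rx":0.786,"ry":0,"rz":0,"hand":0},{"x":0.15,"y":-0.06,"z":-0.187,"rx":0.786,"ry":0,"rz":0,"hand":0},{"x":0.15,"y":-0.06,"z":-0.187,"rx":0.786,"ry":0,"rz":0,"hand":0},{"x":0.15,"y":-0.06,"z":-0.187,"rx":0.786,"ry":0,"rz":0,"hand":0},{"x":0.15,"y":-0.06,"z":-0.187,"rx":0.786,"ry":0,"rz":0,"hand":0},{"x":0.15,"y":-0.06,"z":-0.187,"rx":0.786,"ry":0,"rz":0,"hand":0},{"x":0.15,"y":-0.06,"z":-0.187,"rx":0.786,"ry":0,"rz":0,"hand":0}]';python3 -c "
from h import *
rel(laid(.012,.11),RT);rel(laid(.012,.003),RT);print(state()[0]['qpos'])"
```

```text
time: 13.25
tool_pos: [0.5338, 0.2485, 0.1913]
tcp_rot: [-2.287, -0.632, 0.26]
force: [-0.0, 0.2, -0.0]
opening: 0.148
finger_force: 30.0
shift [ 0.0005  0.0001 -0.0005] rot [ 0.0014 -0.0001  0.0017]
shift [ 0.0005 -0.0001  0.1065] rot [ 0.0014 -0.0001  0.0017]
[-0.5322  0.6627  0.5998  1.6369 -0.9739  1.5751 -0.6489]
```

```bash
python3 -m crank '[{"x":0,"y":0,"z":0.05,"rx":0,"ry":0,"rz":0,"hand":0},{"x":0,"y":0,"z":0.08,"rx":0,"ry":0,"rz":0,"hand":0},{"x":0,"y":0,"z":0.095,"rx":0,"ry":0,"rz":0,"hand":0},{"x":0,"y":0,"z":0.102,"rx":0,"ry":0,"rz":0,"hand":0},{"x":0,"y":0,"z":0.102,"rx":0,"ry":0,"rz":0,"hand":0}]';python3 -c "
from h import *
s,p,r=state();print(r.inv().apply(s['force']));rel(laid(0,0),RT)
t=cams.camera('top');q=cams.camera('side')
cv2.imwrite('pics/c7.png',np.hstack([crop(t,165,170,80,110,5),crop(q,165,130,80,110,5)]))"
```

```text
time: 13.75
tool_pos: [0.4973, 0.3097, 0.1189]
tcp_rot: [-2.286, -0.63, 0.26]
force: [0.2, -1.1, -0.2]
opening: 0.15
finger_force: 30.0
[-0.3619  0.9056 -0.6154]
shift [0.0005 0.0113 0.0079] rot [ 0.0001 -0.0003  0.0006]
```

View pics/c7.png

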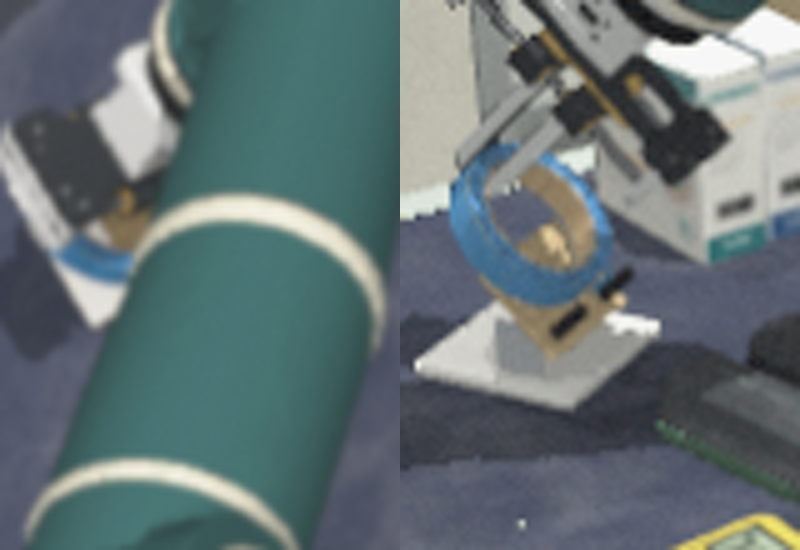

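The side crop shows the roll at (530,225), in front of the board and just above the pins at (570,320) and (615,285), laterally centred. I'm easing it in.

```bash
python3 -m crank '[{"x":0,"y":0,"z":0.006,"rx":0,"ry":0,"rz":0,"hand":0},{"x":0,"y":0.005,"z":0.007,"rx":0,"ry":0,"rz":0,"hand":0},{"x":0,"y":0.009,"z":0.007,"rx":0,"ry":0,"rz":0,"hand":0},{"x":0,"y":0.009,"z":0.007,"rx":0,"ry":0,"rz":0,"hand":0}]';python3 -c "
from h import *
s,p,r=state();print(r.inv().apply(s['force']),s['torque'])"
```

```text
time: 14.25
tool_pos: [0.4981, 0.3082, 0.1071]
tcp_rot: [-2.285, -0.628, 0.261]
force: [-0.8, 2.8, 1.4]
opening: 0.152
finger_force: 30.0
[ 0.7122 -3.0032  1.0246] [ 0.139   0.1319 -0.1703]
```

```bash
python3 -m crank '[{"x":0,"y":0.0,"z":0.003,"rx":0,"ry":0,"rz":0,"hand":0},{"x":0,"y":0.001,"z":0.003,"rx":0,"ry":0,"rz":0,"hand":0},{"x":0,"y":0.001,"z":0.003,"rx":0,"ry":0,"rz":0,"hand":0}]';python3 -c "
from h import *
s,p,r=state();print(r.inv().apply(s['force']),s['torque']);rel(laid(0,0),RT)"
```

```text
time: 14.55
tool_pos: [0.4978, 0.3097, 0.1054]
tcp_rot: [-2.285, -0.629, 0.259]
force: [-1.2, 0.1, 13.8]
opening: 0.149
finger_force: 30.2
[ -0.9355 -10.2831  -9.231 ] [1.0929 0.829  0.0168]
shift [ 0.0001  0.0016 -0.0014] rot [-0.0016 -0.0019  0.0006]
```

```bash
python3 -m crank '[{"x":0,"y":0,"z":0,"rx":0,"ry":0,"rz":0,"hand":0.04},{"x":0,"y":0,"z":0,"rx":0,"ry":0,"rz":0,"hand":0.05},{"x":0,"y":0,"z":0,"rx":0,"ry":0,"rz":0,"hand":0.05},{"x":0,"y":0,"z":-0.02,"rx":0,"ry":0,"rz":0,"hand":0.05},{"x":0,"y":0,"z":-0.05,"rx":0,"ry":0,"rz":0,"hand":0.05},{"x":0,"y":0,"z":-0.1,"rx":0,"ry":0,"rz":0,"hand":0.05},{"x":0,"y":0,"z":-0.13,"rx":0,"ry":0,"rz":0,"hand":0.05},{"x":0,"y":-0.1,"z":-0.13,"rx":0,"ry":0,"rz":0,"hand":0.05},{"x":0,"y":-0.1,"z":-0.13,"rx":0,"ry":0,"rz":0,"hand":0.05}]';cat >> h.py <<'E'
RC2=RC+.0016*u-.0014*n
RG=rot(-u,n)
def gr(du,dn=0): return RC2+u*(.039+du)+n*dn
E
python3 -c "
from h import *
print(state()[0]['qpos']);rel(gr(.12),RG);print(gr(.12))
t=cams.camera('top');q=cams.camera('side')
cv2.imwrite('pics/c8.png',np.hstack([crop(t,165,170,80,110,5),crop(q,165,130,80,110,5)]))"
```

```text
time: 15.45
tool_pos: [0.509, 0.2892, 0.2684]
tcp_rot: [-2.289, -0.624, 0.259]
force: [0.7, 2.3, 0.1]
opening: 0.528
finger_force: 0.0
[-0.6262  0.5329  0.617   1.6378 -0.9524  1.5998 -0.802 ]
shift [ 0.0005 -0.0154  0.1239] rot [-1.57    0.001  -0.0057]
[0.4594 0.3742 0.1916]
```

```bash
python3 - <<'E'
from h import *
q=cams.camera("side");h=cv2.cvtColor(q,cv2.COLOR_RGB2HSV);m=cv2.inRange(h,(95,110,70),(118,255,255))
M=0*m;M[150:200,165:225]=m[150:200,165:225]
k,l,st,c=cv2.connectedComponentsWithStats(M);j=1+np.argmax(st[1:,4]);print(st[j],c[j])
W=[RC2+.052*(np.cos(a)*u+np.sin(a)*RX)+n*d for a in np.linspace(0,6.28,60) for d in(-.012,.012)]
p=proj("side",W);print("model",p.min(0),p.max(0))
E
python3 -m crank '[{"x":0,"y":-0.015,"z":0.0,"rx":-1.57,"ry":0,"rz":0,"hand":0.05},{"x":0,"y":-0.015,"z":0.0,"rx":-1.57,"ry":0,"rz":0,"hand":0.05},{"x":0,"y":-0.015,"z":0.05,"rx":-1.57,"ry":0,"rz":0,"hand":0.05},{"x":0,"y":-0.015,"z":0.124,"rx":-1.57,"ry":0,"rz":0,"hand":0.05},{"x":0,"y":-0.015,"z":0.124,"rx":-1.57,"ry":0,"rz":0,"hand":0.05},{"x":0,"y":-0.015,"z":0.124,"rx":-1.57,"ry":0,"rz":0,"hand":0.05},{"x":0,"y":-0.015,"z":0.124,"rx":-1.57,"ry":0,"rz":0,"hand":0.05},{"x":0,"y":-0.015,"z":0.124,"rx":-1.57,"ry":0,"rz":0,"hand":0.05},{"x":0,"y":-0.015,"z":0.124,"rx":-1.57,"ry":0,"rz":0,"hand":0.05},{"x":0,"y":-0.015,"z":0.124,"rx":-1.57,"ry":0,"rz":0,"hand":0.05},{"x":0,"y":-0.015,"z":0.124,"rx":-1.57,"ry":0,"rz":0,"hand":0.05},{"x":0,"y":-0.015,"z":0.124,"rx":-1.57,"ry":0,"rz":0,"hand":0.05}]'
python3 -c "
from h import *
print(state()[0]['qpos']);rel(gr(.12),RG);rel(gr(0),RG)"
```

```text
[175 163  33  32 303] [188.8383 180.8449]
model [174.8307 161.9331] [207.8255 195.0769]
time: 16.8
tool_pos: [0.4564, 0.377, 0.1873]
tcp_rot: [2.277, 0.633, 0.26]
force: [-0.3, -0.2, -0.8]
opening: 0.532
finger_force: 0.0
[-1.7035  0.8425  0.9615  1.6066  0.0935  1.2515 -1.9125]
shift [ 0.0011  0.0058 -0.0002] rot [0.0078 0.0006 0.0053]
shift [0.0012 0.0049 0.1197] rot [0.0078 0.0006 0.0053]
```

```bash
python3 -m crank '[{"x":0.001,"y":0.004,"z":0.03,"rx":0.008,"ry":0,"rz":0.005,"hand":0.05},{"x":0.001,"y":0.004,"z":0.07,"rx":0.008,"ry":0,"rz":0.005,"hand":0.05},{"x":0.001,"y":0.004,"z":0.08,"rx":0.008,"ry":0,"rz":0.005,"hand":0.05},{"x":0.001,"y":0.004,"z":0.08,"rx":0.008,"ry":0,"rz":0.005,"hand":0.05}]'
python3 -c "
from h import *
rel(gr(0),RG)"
```

```text
time: 17.2
tool_pos: [0.49, 0.3225, 0.1361]
tcp_rot: [2.298, 0.621, 0.257]
force: [0.3, -0.6, -0.3]
opening: 0.533
finger_force: 0.0
shift [ 0.0004 -0.0029  0.0383] rot [-0.0089  0.0043 -0.008 ]
```

```bash
python3 -m crank '[{"x":0,"y":-0.0025,"z":0.025,"rx":-0.007,"ry":0.004,"rz":-0.006,"hand":0.05},{"x":0,"y":-0.0025,"z":0.038,"rx":-0.007,"ry":0.004,"rz":-0.006,"hand":0.05},{"x":0,"y":-0.0025,"z":0.038,"rx":-0.007,"ry":0.004,"rz":-0.006,"hand":0.05},{"x":0,"y":-0.0025,"z":0.038,"rx":-0.007,"ry":0.004,"rz":-0.006,"hand":0.0},{"x":0,"y":-0.0025,"z":0.038,"rx":-0.007,"ry":0.004,"rz":-0.006,"hand":0.0},{"x":0,"y":-0.0025,"z":0.038,"rx":-0.007,"ry":0.004,"rz":-0.006,"hand":0.0},{"x":0,"y":-0.0025,"z":0.038,"rx":-0.007,"ry":0.004,"rz":-0.006,"hand":0.0}]'
python3 -c "
from h import *
s,p,r=state();print(r.inv().apply(s['force']),s['torque']);rel(gr(0),RG)"
```

```text
time: 17.9
tool_pos: [0.5018, 0.3042, 0.1076]
tcp_rot: [2.289, 0.633, 0.265]
force: [-0.4, -0.5, 0.9]
opening: 0.245
finger_force: 29.8
[-0.5942  0.8506 -0.479 ] [0.2033 0.2252 0.0327]
shift [-0.0005  0.0015  0.0027] rot [-0.0024 -0.0041  0.0004]
```

```bash
cat >> h.py <<'E'
H=yaw(142.6);HC=np.array([.6063,-.2085,0])
def hp(r,zc): return HC+H*r+[0,0,zc+.0417]
RH=down(-37.4)
E
python3 -c "
from h import *
rel(hp(.19,.16),RH);print(hp(.19,.16))"
```

```text
shift [-0.2441  0.2914  0.1563] rot [ 0.774   0.1452 -0.3588]
[ 0.4554 -0.0931  0.2017]
```

```bash
python3 -m crank '[{"x":0,"y":0,"z":-0.03,"rx":0,"ry":0,"rz":0,"hand":0},{"x":0,"y":0,"z":-0.08,"rx":0,"ry":0,"rz":0,"hand":0},{"x":0,"y":0.02,"z":-0.12,"rx":0,"ry":0,"rz":0,"hand":0},{"x":-0.244,"y":0.312,"z":0.137,"rx":0.774,"ry":0.145,"rz":-0.359,"hand":0},{"x":-0.244,"y":0.312,"z":0.137,"rx":0.774,"ry":0.145,"rz":-0.359,"hand":0},{"x":-0.244,"y":0.312,"z":0.137,"rx":0.774,"ry":0.145,"rz":-0.359,"hand":0},{"x":-0.244,"y":0.312,"z":0.137,"rx":0.774,"ry":0.145,"rz":-0.359,"hand":0},{"x":-0.244,"y":0.312,"z":0.137,"rx":0.774,"ry":0.145,"rz":-0.359,"hand":0},{"x":-0.244,"y":0.312,"z":0.137,"rx":0.774,"ry":0.145,"rz":-0.359,"hand":0}]';python3 -c "
from h import *
print(state()[0]['qpos']);rel(hp(.19,.16),RH)"
```

```text
time: 18.8
tool_pos: [0.4615, 0.114, 0.2203]
tcp_rot: [2.757, 1.272, 0.035]
force: [0.6, 0.7, -2.3]
opening: 0.247
finger_force: 29.7
[-1.2764  0.1611  0.9935  2.0103 -0.0402  1.0054 -0.9769]
shift [-0.1609  0.1268  0.0358] rot [ 0.1045  0.0259 -0.0535]
```

```bash
python3 -m crank '[{"x":-0.161,"y":0.127,"z":0.036,"rx":0.105,"ry":0.026,"rz":-0.054,"hand":0},{"x":-0.161,"y":0.127,"z":0.036,"rx":0.105,"ry":0.026,"rz":-0.054,"hand":0},{"x":-0.161,"y":0.127,"z":0.036,"rx":0.105,"ry":0.026,"rz":-0.054,"hand":0},{"x":-0.161,"y":0.127,"z":0.036,"rx":0.105,"ry":0.026,"rz":-0.054,"hand":0},{"x":-0.161,"y":0.127,"z":0.036,"rx":0.105,"ry":0.026,"rz":-0.054,"hand":0},{"x":-0.161,"y":0.127,"z":0.036,"rx":0.105,"ry":0.026,"rz":-0.054,"hand":0},{"x":-0.161,"y":0.127,"z":0.036,"rx":0.105,"ry":0.026,"rz":-0.054,"hand":0},{"x":-0.161,"y":0.127,"z":0.036,"rx":0.105,"ry":0.026,"rz":-0.054,"hand":0}]';python3 -c "
from h import *
print(state()[0]['qpos']);rel(hp(.19,.136),RH)
# roll bbox vs model
q=cams.camera('side');h=cv2.cvtColor(q,cv2.COLOR_RGB2HSV);m=cv2.inRange(h,(95,110,70),(118,255,255));m[:,310:]=0
k,l,st,c=cv2.connectedComponentsWithStats(m)
print([list(map(int,st[j])) for j in range(1,k) if st[j,4]>40])
s,p,r=state();Rm=r.as_matrix();c=p+.0417*Rm[:,2]
W=[c+.052*(np.cos(a)*Rm[:,2]+np.sin(a)*Rm[:,0])+Rm[:,1]*d for a in np.linspace(0,6.28,60) for d in(-.012,.012)]
P=proj('side',W);print('model',P.min(0),P.max(0))
"
```

```text
time: 19.6
tool_pos: [0.4557, -0.0903, 0.2021]
tcp_rot: [2.81, 1.39, -0.005]
force: [-0.3, -0.2, -0.6]
opening: 0.243
finger_force: 29.7
[-0.8073  0.2159  1.0576  2.0268 -0.213   1.0158 -0.2986]
shift [-0.0023  0.0013  0.0244] rot [0.0046 0.0056 0.0008]
[[232, 186, 16, 45, 466], [300, 195, 10, 20, 105], [300, 220, 10, 11, 45], [302, 233, 8, 35, 171]]
model [231.9788 185.0117] [246.3796 230.9666]
```

```bash
python3 -m crank '[{"x":-0.002,"y":0.001,"z":0.024,"rx":0,"ry":0,"rz":0,"hand":0},{"x":-0.002,"y":0.001,"z":0.024,"rx":0,"ry":0,"rz":0,"hand":0},{"x":-0.002,"y":0.03,"z":0.024,"rx":0,"ry":0,"rz":0,"hand":0},{"x":-0.002,"y":0.06,"z":0.024,"rx":0,"ry":0,"rz":0,"hand":0},{"x":-0.002,"y":0.06,"z":0.024,"rx":0,"ry":0,"rz":0,"hand":0}]';python3 -c "
from h import *
rel(hp(.079,.136),RH);print(state()[0]['qpos'])"
```

```text
time: 20.15
tool_pos: [0.5041, -0.131, 0.1792]
tcp_rot: [2.809, 1.386, -0.006]
force: [-0.2, 0.2, -0.5]
opening: 0.248
finger_force: 29.7
shift [0.0006 0.0493 0.0018] rot [ 0.0067  0.0073 -0.001 ]
[-0.596   0.3922  0.9759  1.925  -0.3707  1.0164 -0.1106]
```

```bash
python3 -m crank '[{"x":0.0005,"y":0.025,"z":0,"rx":0.005,"ry":0.006,"rz":0,"hand":0},{"x":0.0005,"y":0.05,"z":0,"rx":0.005,"ry":0.006,"rz":0,"hand":0},{"x":0.0005,"y":0.05,"z":0,"rx":0.005,"ry":0.006,"rz":0,"hand":0},{"x":0.0005,"y":0.05,"z":0.02,"rx":0.005,"ry":0.006,"rz":0,"hand":0},{"x":0.0005,"y":0.05,"z":0.026,"rx":0.005,"ry":0.006,"rz":0,"hand":0},{"x":0.0005,"y":0.05,"z":0.026,"rx":0.005,"ry":0.006,"rz":0,"hand":0}]';python3 -c "
from h import *
rel(hp(.079,.106),RH);s,p,r=state();print(s['torque'])"
```

```text
time: 20.75
tool_pos: [0.5414, -0.1588, 0.1525]
tcp_rot: [-2.815, -1.392, 0.002]
force: [0.0, 0.3, -0.8]
opening: 0.245
finger_force: 29.7
shift [-0.0001  0.0027  0.0047] rot [-0.0015  0.0006  0.0001]
[-0.0742  0.1055 -0.0069]
```

```bash
python3 -m crank '[{"x":0,"y":0.0025,"z":0.002,"rx":0,"ry":0,"rz":0,"hand":0},{"x":0,"y":0.0025,"z":0.004,"rx":0,"ry":0,"rz":0,"hand":0},{"x":0,"y":0.0025,"z":0.004,"rx":0,"ry":0,"rz":0,"hand":0}]'
```

```text
time: 21.05
tool_pos: [0.5441, -0.1612, 0.1488]
tcp_rot: [-2.817, -1.391, -0.0]
force: [-0.0, 0.2, -0.8]
opening: 0.245
finger_force: 29.7
```

```bash
python3 -m crank '[{"x":0,"y":0,"z":0.0015,"rx":0,"ry":0,"rz":0,"hand":0},{"x":0,"y":0,"z":0.0015,"rx":0,"ry":0,"rz":0,"hand":0.032},{"x":0,"y":0,"z":0.0015,"rx":0,"ry":0,"rz":0,"hand":0.032},{"x":0,"y":0,"z":0.0015,"rx":0,"ry":0,"rz":0,"hand":0.032},{"x":0,"y":0,"z":0.0015,"rx":0,"ry":0,"rz":0,"hand":0.032},{"x":0,"y":0,"z":-0.01,"rx":0,"ry":0,"rz":0,"hand":0.032},{"x":0,"y":0,"z":-0.03,"rx":0,"ry":0,"rz":0,"hand":0.032},{"x":0,"y":0,"z":-0.08,"rx":0,"ry":0,"rz":0,"hand":0.032},{"x":0,"y":0,"z":-0.13,"rx":0,"ry":0,"rz":0,"hand":0.032},{"x":0,"y":-0.05,"z":-0.15,"rx":0,"ry":0,"rz":0,"hand":0.032},{"x":0,"y":-0.1,"z":-0.15,"rx":0,"ry":0,"rz":0,"hand":0.032},{"x":0,"y":-0.15,"z":-0.15,"rx":0,"ry":0,"rz":0,"hand":0.032}]'
python3 -m crank '[{"x":0.2,"y":0,"z":0,"rx":0,"ry":0,"rz":0,"hand":0.032},{"x":0.2,"y":0,"z":0,"rx":0,"ry":0,"rz":0,"hand":0.032},{"x":0.2,"y":0,"z":0,"rx":0,"ry":0,"rz":0,"hand":0.032},{"x":0.2,"y":0,"z":0,"rx":0,"ry":0,"rz":0,"hand":0.032},{"x":0.2,"y":0,"z":0,"rx":0,"ry":0,"rz":0,"hand":0.032},{"x":0.2,"y":0,"z":0,"rx":0,"ry":0,"rz":0,"hand":0.032},{"x":0.2,"y":0,"z":0,"rx":0,"ry":0,"rz":0,"hand":0.032}]'
python3 -c "
from h import *
t=cams.camera('top');q=cams.camera('side')
cv2.imwrite('pics/c9.png',np.hstack([crop(t,240,130,145,200,3)[:570,:380],crop(q,250,150,105,150,4)[:570]]))"
```

```text
time: 22.25
tool_pos: [0.4521, -0.091, 0.3007]
tcp_rot: [2.819, 1.386, -0.001]
force: [-0.7, 0.6, 1.1]
opening: 0.339
finger_force: 0.0
time: 22.95
tool_pos: [0.5746, 0.0664, 0.3009]
tcp_rot: [2.819, 1.386, -0.0]
force: [-0.2, -0.2, -0.5]
opening: 0.339
finger_force: 0.0
```

View pics/c9.png

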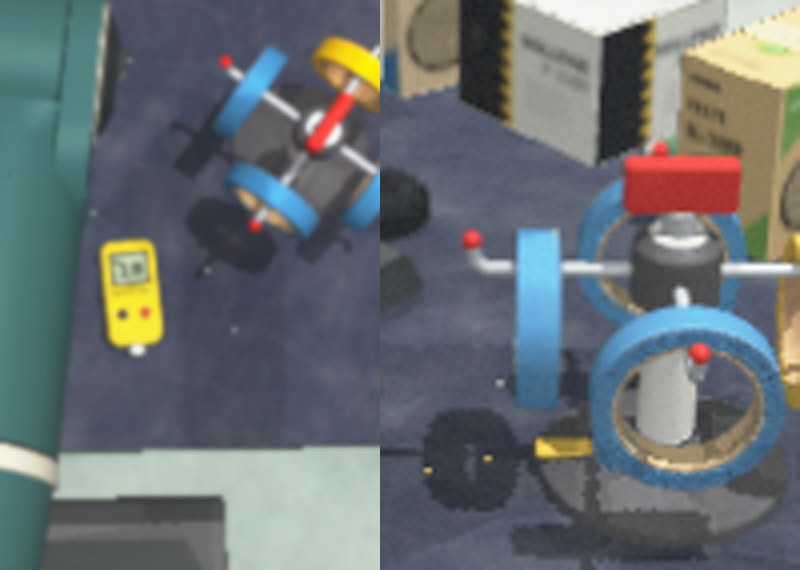

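The picture shows the blue roll hanging on the front hook, at side crop (538,318), with the ball at (472,240) and the wedge below at (565,447). The gauge hasn't moved. One check of the angle, then I'll hand in.

Run:
```python
from h import *
t=cams.camera("top");h=cv2.cvtColor(t,cv2.COLOR_RGB2HSV);m=cv2.inRange(h,(0,150,110),(6,255,255))|cv2.inRange(h,(174,150,110),(180,255,255));m[:130]=0;m[215:]=0
k,l,st,c=cv2.connectedComponentsWithStats(m)
P=[atz("top",c[j],.1595) for j in range(1,k) if 5<st[j,4]<20]
for p in P:
  d=p-HC;print(np.degrees(np.arctan2(d[1],d[0])))
print(manip.finish_job())
```

```text
-37.01212777082956
52.70906643513388
-127.31064708157706
142.94819464045247
the job is handed in; nothing more can be done
None
```

The blue roll was first laid on the rest's two pins, then hung on the carousel's front hook, and the job is handed in. The hook measures 142.9° against about 143.5° for the wedge, and I saw no other object disturbed.

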